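Red filter cell in the green beam

TASK

On the light bench of the robotics kit, first turn the lamp's selector dial to the green mark and let it go. Then take the red filter cell out of the tray, gripping it by its two white frosted faces and never touching its clear red windows, and hold it upright and still midway between lamp and sensor so that the beam goes squarely through the middle of its windows. Finish while still holding it there, clear of the bench, and leave the other cells and the loose kit parts where they are.

Things in the scene. Friction and masses are not known exactly. Their poses are not given: they have to be found in the camera images.
- bench: Fixed light bench, long along its y; origin on the table under the middle of the gap, z up. Dark base plate 90 (x) x 350 (y -235 to 115) x 12 high. Light grey lamp head 60 x 50 x 115 high at y -105 to -55; blue-grey sensor head 60 x 60 x 115 high at y 55 to 115; the gap between is open above and at both x sides. Control box 100 x 130 x 50 high at y -235 to -105, dial on top at x 0, y -175.
- beam_mid (a point): The middle of the light path: midway between lamp and sensor, 95 above the table, straight above the crossing of the white lines painted on the base plate. Axes as the bench's: the beam runs along y, z is up.
- dial (a joint): Selector dial, rad, about the vertical; grows CLOCKWISE seen from above; stops at -0.08 and 1.88. Four detents: 0 grey dot (off), 0.6 red dot, 1.2 GREEN dot, 1.8 blue dot. Light to turn (under 0.15 N m); let go near a detent, it is pulled in and rests there. Starts at off or at red.
- dial_grip (a point): Point on the dial's axis at the height to grip, 78 above the table. Black dial: a disc 48 across and 8 high (foot 51 above the table), on it an upright grip bar 44 long, 14 thick, top 89 above the table. x runs along the bar towards its pointer end (white stripe on top), y across the bar, z up; turns with the dial.
- green_mark (a point): Centre of the green dot (12 across) on top of the control box, 40.5 from the dial's axis; the pointer end of the bar points at it when the dial is at green.
- tray: Fixed grey open tray on the table, 240 (x) x 86 (y) x 14 high, walls 4 thick, inner floor 4 above the table; two cross walls, as high as the rim, make three places in a row along x (centres at x -78, 0, 78). Origin under its centre. One cell stands loose in each place; which is where varies.
- red_cell: Red filter cell: solid acrylic, upright, 28 (x) x 24 (y) x 70 high, about 55 g; origin at the centre of its underside, z up. Its x faces are frosted white (24 wide, 28 apart: grip here); its y faces are the clear red windows: do not touch. From above: red between two white strips (the frosted faces). In the tray the frosted faces look towards the tray's long sides, within 30 degrees.
- red_mid (a point): The centre of the red cell, the middle of its windows, 35 above its underside; axes as the cell's.
- window_a: The red cell's clear window on its +y side, 22 wide x 70 high, set 1 back from the edges of the frosted plates; origin at its centre.
- window_b: The same on its -y side.
- blue_cell: Blue filter cell, same shape and axes as the red one (28 x 24 x 70); origin at the centre of its underside; leave it in the tray.
- yellow_cell: Yellow filter cell, same shape and axes; leave it in the tray.
- wheel: Loose robot wheel with black tyre and grey hub, 56 in diameter, 24 high, lying flat on the table; origin at the centre of its underside; leave alone.
- motor: Loose light grey motor block 30 x 56 x 26 high with an orange shaft end; origin at the centre of its underside; leave alone.

How it is judged:
By the outcome, as a careful person would: the job done as asked, in the order asked, and still so for the second after the job is handed in, while the arm keeps its last pose, push and grip.
It also fails if it takes over 59 s, if anything falls off the work surface, if the arm or the gripper's body presses on something with over 40 N, if the wrist force passes 120 N, or if a joint passes its speed limit or range.

ROBOT

A 6-joint arm with a two-finger parallel gripper is mounted at the origin on the work surface. World frame = base frame: x ahead of the robot, y to its left, z up, the work surface at z = 0. Lengths are in m, angles in rad, forces in N, time in s.
With the tool pointing down it reaches from about 0.35 to 0.775 m from the base axis. Payload 5.5 kg.
Tool frame: the origin (TCP) lies on the centre line of the jaws, within the pads' length; the fingertips stand 11 mm ahead of it and the grasp point (between the pads) lies 8 mm behind it; z points along the fingers, y is the direction in which the jaws open and shut (so a half turn about z gives the same grasp; the last joint's range is limited). The gripper opens to 85 mm and grips with 20 to 120 N. Pads are 22 mm wide; open, the fingers measure 114 mm over their backs; the gripper's body (76 mm by 85 mm) begins 54 mm behind the grasp point. The pads swing forward as they close: fully open they stand 13 mm farther back than shut.
Start: joints at [-1.291, 0.313, 0.046, 1.304, 0, 1.431], TCP at [0.234, -0.525, 0.242] pointing down, gripper open.
Joint ranges: [-2.76, 2.76], [-0.86, 1.69], [-1.03, 1.26], [-2.2, 2.34], [-1.47, 1.5], [-3.14, 3.14]. Speed limits (rad/s): [2.57, 2.57, 3.14, 3.14, 3.14, 3.14].

INTERFACE

Orientations are given as a unit quaternion [w, x, y, z].
In Python, from workcell import env, imaging, order gives the robot as it stands. The module is installed in compiled form; this text tells all that it offers.
- The arm moves only by the tool move_arm, never from a script. Its argument "deltas" is one flat list of numbers, 7 for each row, row after row: the gripper's target within -1 to 1 (shut at 1, half-way at 0, fully open at -1), then the shift along the tool's x, y, z in m, then the turn, a rotation vector about the tool's x, y, z in degrees. In form: [jaw, tx, ty, tz, ax, ay, az, jaw, tx, ty, tz, ax, ay, az, ...]. A call has 1 to 10 rows; each row shifts and turns the commanded pose from where the row before left it, along the tool's axes as they then stand; what a row does not reach is not made up. A row lasts 1/8 s, in which the tool goes at most 62.5 mm and 10.7 degrees, less where a joint would pass 70% of its speed; a pose out of reach is approached as far as the arm can. A call is refused whole if a number of a shift passes 0.0625 or a number of a turn 10.7, either way. A call with a gripper value outside its range is refused whole. The fingers move at their own pace and stop on an object; "squeeze" is the grip in N (left out, the last holds). Time passes only in rows, so rows that do not move let the fingers close. It gives the time, the measured TCP pose, the force and the opening at its end, in the units of the state.
- env.get_state(): the state, without advancing time (a new reading comes with each control period).
- imaging.read_camera(name): name is "side" or "top"; returns a dict with "img" (420x560x3 uint8, red, green, blue), "z_map" (420x560 float32, m along the optical axis (not along the pixel's ray), 0 where there is no reading), "fx", "fy", "cx", "cy" (pixels), "dist" ([k1, k2, p1, p2, k3] as OpenCV has them; the pictures are not rectified), "rvec" (rotation vector, rad) and "tvec" (3), from world to camera coordinates, as OpenCV has them. Camera axes: x right, y down, z forward; pixel columns grow to the right and rows downward; lengths in m; the calibration is good to about 2 mm. A picture is of the moment at which its call begins.
- order.hand_in(): hands the job in, once; it reports no verdict.
Trained networks look in a picture, given as the dict that the camera call returned (one of the last four; its "shot" number tells which), for a name from the list of things; names that differ only in an ending like _2 or _b are one class to them, and where a whole thing is asked for, a point or a joint stands for the part that bears it (a point fixed in the world has none). Each returns a list of dicts, best first, with "confidence" (0 to 1); they miss things now and then, are a little off and sometimes report something else, mostly with a low value. They report only what shows in the picture. A call takes as long as a camera call.
- imaging.recognise(picture, thing): "centre" ([column, row] in pixels, amid what is visible of it).
- imaging.cut_out(picture, thing): "mask" (420x560 bool, what is visible of it) and "centre" ([column, row] in pixels, amid what is visible of it).
The state is a dict: "clock": time; "joint_pos": joint angles; "qvel": joint speeds; "tau": joint torques, N m; "tcp_pos": TCP position; "orientation": TCP orientation; "wrist_force": force on the tool from outside, world axes, zero at the start; "ft_torque": the same for the moment, N m; "finger_gap": finger opening in m.
Only numpy, scipy, OpenCV 4.12 (cv2) and the standard library are available. Lean on these libraries where they do the work, as an engineer would, in place of code of your own. Each camera call takes 0.05 s, during which the arm holds its last target.

## Working session

There is one attempt and no reset: what is moved stays moved. The work goes in short steps, Python scripts to look and compute and a tool call to move; the robot and the scene stay as the last step left them, time stands still between calls to the robot, and variables do not carry over. Pictures are saved under pics/ and viewed, and the job is handed in when it is done.

Besides the shell and the picture viewer there is one more tool, called after ">>>" by a JSON object that holds its "op" and its "data", one argument or row to a line. move_arm: Moves the arm, as the interface text tells. Its arguments: {"type":"object","properties":{"deltas":{"type":"array"},"squeeze":{"type":"number"}},"required":["deltas"]}

```bash
mkdir -p pics
cat > h.py <<'E'
import numpy as np, cv2
from scipy.spatial.transform import Rotation as R
from workcell import env, imaging, order
def cam(n):
    d=imaging.read_camera(n); return d
def save(d,name): cv2.imwrite('pics/'+name+'.png',d['img'][:,:,::-1])
def K(d): return np.array([[d['fx'],0,d['cx']],[0,d['fy'],d['cy']],[0,0,1.]])
def cloud(d):
    h,w=d['z_map'].shape
    u,v=np.meshgrid(np.arange(w),np.arange(h))
    p=cv2.undistortPointsIter(np.stack([u,v],-1).reshape(-1,1,2).astype(float),K(d),np.array(d['dist'],float),None,None,(3,50,1e-9)).reshape(h,w,2)
    z=d['z_map'].astype(float)
    c=np.dstack([p[...,0]*z,p[...,1]*z,z])
    Rm=cv2.Rodrigues(np.array(d['rvec'],float))[0]
    W=(c-np.array(d['tvec']).reshape(3))@Rm
    W[z==0]=np.nan
    return W
def ray(d,uv,z):
    "intersection of pixel rays with world plane z"
    p=cv2.undistortPointsIter(np.array(uv,float).reshape(-1,1,2),K(d),np.array(d['dist'],float),None,None,(3,50,1e-9)).reshape(-1,2)
    Rm=cv2.Rodrigues(np.array(d['rvec'],float))[0]; C=-Rm.T@np.array(d['tvec']).reshape(3)
    dr=np.c_[p,np.ones(len(p))]@Rm
    return C+dr*((z-C[2])/dr[:,2])[:,None]
def proj(d,P):
    return cv2.projectPoints(np.array(P,float).reshape(-1,1,3),np.array(d['rvec'],float),np.array(d['tvec'],float),K(d),np.array(d['dist'],float))[0].reshape(-1,2)
def state():
    s=env.get_state()
    q=s['orientation']; Rm=R.from_quat([q[1],q[2],q[3],q[0]]).as_matrix()
    return s,np.array(s['tcp_pos']),Rm
E
cat > a.py <<'E'
from h import *
for n in ['top','side']:
    d=cam(n); save(d,n+'0')
    Rm=cv2.Rodrigues(np.array(d['rvec']))[0]; print(n,'C',-Rm.T@np.array(d['tvec']).ravel(),d['fx'])
    W=cloud(d)
    for t in ['bench','dial','tray','red_cell','blue_cell','yellow_cell','wheel','motor','green_mark','window_a']:
        for r in imaging.cut_out(d,t)[:2]:
            m=r['mask']; 
            print(t,round(r['confidence'],2),np.round(r['centre'],1),m.sum(),np.round(np.nanmedian(W[m],0),3))
s,p,Rm=state();print(p,Rm.round(3),s['clock'],s['wrist_force'])
E
python3 a.py
```

```text
top C [0.52033629 0.03330063 0.99399767] 411.8672695758562
bench 0.86 [347.9 216.7] 6097 [ 0.562 -0.13   0.051]
dial 0.61 [392.4 227.2] 382 [ 0.541 -0.235  0.063]
tray 0.82 [190.8 223.6] 3021 [0.54  0.256 0.006]
tray 0.63 [348.6 214.4] 6050 [ 0.562 -0.129  0.051]
red_cell 0.47 [182.3 223.6] 257 [0.541 0.247 0.072]
red_cell 0.28 [346.1 216.7] 6061 [ 0.562 -0.13   0.051]
blue_cell 0.55 [187.6 255. ] 197 [0.474 0.233 0.074]
yellow_cell 0.64 [171.1 192.6] 212 [0.617 0.273 0.073]
yellow_cell 0.53 [181.3 222. ] 224 [0.541 0.247 0.073]
wheel 0.59 [255.8 156.6] 432 [0.701 0.084 0.024]
wheel 0.21 [185.4 255.4] 214 [0.474 0.233 0.074]
motor 0.69 [247.4 286.8] 353 [0.404 0.105 0.027]
green_mark 0.59 [350.7 215.9] 6058 [ 0.562 -0.129  0.051]
window_a 0.62 [350.2 213.6] 6073 [ 0.562 -0.131  0.051]
side C [0.12551944 0.62446643 0.64951561] 407.537115799397
bench 0.61 [311.5 207. ] 4783 [ 0.559 -0.113  0.05 ]
dial 0.78 [341.5 176.3] 240 [ 0.539 -0.23   0.07 ]
tray 0.72 [224.1 311.4] 3413 [0.529 0.269 0.005]
red_cell 0.84 [218.6 294.9] 575 [0.538 0.259 0.05 ]
blue_cell 0.84 [251.2 307.5] 588 [0.468 0.25  0.05 ]
yellow_cell 0.68 [181.  290.8] 552 [0.609 0.288 0.05 ]
wheel 0.73 [220.1 231.9] 383 [0.695 0.095 0.023]
motor 0.85 [317.5 292.2] 474 [0.402 0.116 0.025]
green_mark 0.55 [308.9 204.3] 4891 [ 0.559 -0.11   0.05 ]
window_a 0.64 [306.8 204.8] 5111 [ 0.559 -0.113  0.049]
[ 0.23437058 -0.52510724  0.24234016] [[ 0.913  0.408  0.   ]
 [ 0.408 -0.913 -0.   ]
 [ 0.     0.    -1.   ]] 1.1 [-0.03444067 -0.1790915  -0.44693557]
```

Run:
```python
import cv2
t=cv2.imread('pics/top0.png'); s=cv2.imread('pics/side0.png')
c=t[130:320,150:450]; cv2.imwrite('pics/top0c.png',cv2.resize(c,(780,494),interpolation=cv2.INTER_CUBIC))
c=s[120:360,150:450]; cv2.imwrite('pics/side0c.png',cv2.resize(c,(750,600),interpolation=cv2.INTER_CUBIC))
c=t[180:270,370:430]; cv2.imwrite('pics/dial0.png',cv2.resize(c,(400,600),interpolation=cv2.INTER_CUBIC))
c=t[170:275,150:220]; cv2.imwrite('pics/tray0.png',cv2.resize(c,(400,600),interpolation=cv2.INTER_CUBIC))
```

```text
(no output)
```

View pics/top0c.png

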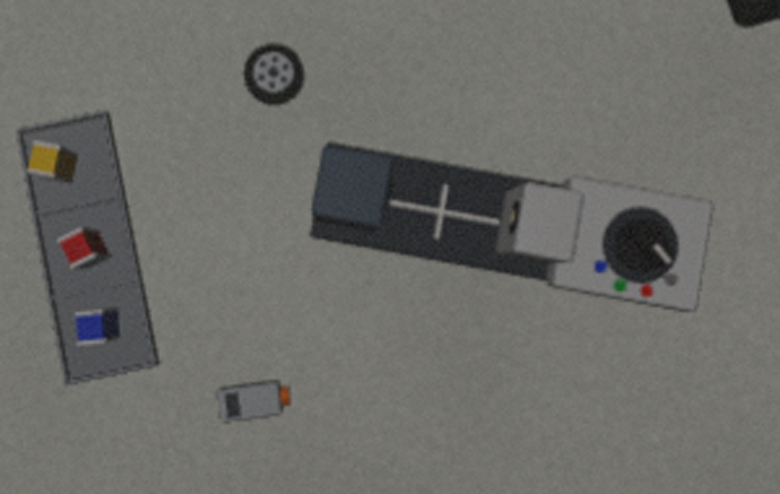

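View pics/side0c.png

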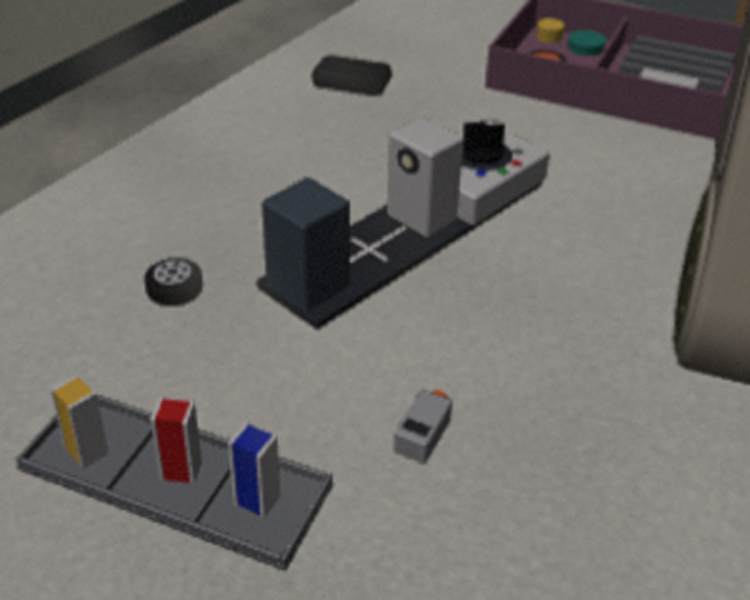

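View pics/dial0.png

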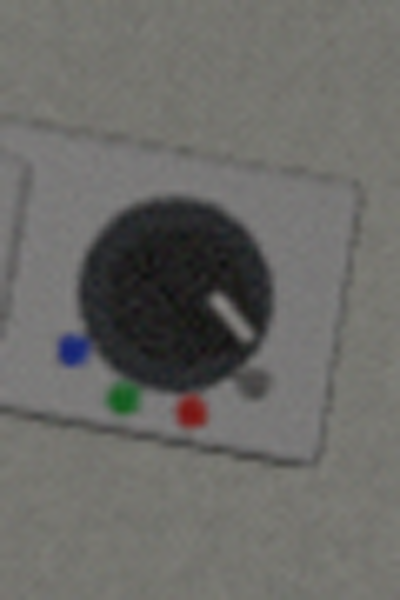

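View pics/tray0.png

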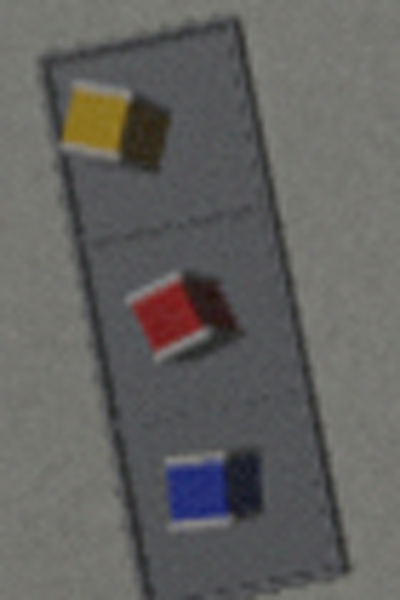

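```bash
cat > m.py <<'E'
from h import *
import pickle
D={n:cam(n) for n in ['top','side']}
pickle.dump(D,open('d0.pkl','wb'))
for n,d in D.items():
    W=cloud(d); 
    hsv=cv2.cvtColor(d['img'],cv2.COLOR_RGB2HSV)
    print(n)
    X=W.copy()
    bench=(X[...,1]<0.05)&(X[...,1]>-.33)&(X[...,0]>.42)&(X[...,0]<.70)
    for nm,z0,z1 in [('heads',.108,.122),('box',.045,.055),('bar',.083,.095),('base',.006,.018)]:
        m=(bench&(X[...,2]>z0)&(X[...,2]<z1)).astype(np.uint8)
        k,l,st,c=cv2.connectedComponentsWithStats(m)
        for i in range(1,k):
            if st[i,4]>40:
                P=X[l==i]; r=cv2.minAreaRect((P[:,:2]*1000).astype(np.float32))
                print(nm,st[i,4],c[i].round(1),'z',np.median(P[:,2]).round(4),'rect',np.round(r[0],1),np.round(r[1],1),round(r[2],1))
    # dots
    S=hsv[...,1];H=hsv[...,0];V=hsv[...,2]
    box=bench&(X[...,1]<-.17)
    for nm,mm in [('red',(H<8)|(H>172)),('green',(H>45)&(H<80)),('blue',(H>105)&(H<130))]:
        m=(box&mm&(S>110)).astype(np.uint8)
        k,l,st,c=cv2.connectedComponentsWithStats(m)
        for i in range(1,k):
            if st[i,4]>5: 
                w=(l==i)*S.astype(float); ys,xs=np.nonzero(w); ww=w[ys,xs]
                cc=[(xs*ww).sum()/ww.sum(),(ys*ww).sum()/ww.sum()]
                print(nm,st[i,4],np.round(cc,2),ray(d,[cc],.0505).round(4)[0])
    # cells tops
    tr=(X[...,1]>.15)&(X[...,1]<.36)&(X[...,0]>.4)&(X[...,0]<.70)&(X[...,2]>.068)&(X[...,2]<.08)
    k,l,st,c=cv2.connectedComponentsWithStats(tr.astype(np.uint8))
    for i in range(1,k):
        if st[i,4]>30:
            P=X[l==i]; r=cv2.minAreaRect((P[:,:2]*1000).astype(np.float32))
            print('cell',st[i,4],c[i].round(1),np.median(P,0).round(4),np.round(r[0],1),np.round(r[1],1),round(r[2],1))
E
python3 m.py
```

```text
top
heads 776 [285.2 200.9] z 0.116 rect [590.8  13.8] [62.1 60.3] 79.6
heads 664 [360.7 214.9] z 0.1159 rect [ 560.5 -146.5] [53.4 60. ] 79.4
box 1833 [394.8 224. ] z 0.0513 rect [ 543.3 -235.5] [129.3 100.5] 79.3
bar 136 [399.8 223.3] z 0.0895 rect [ 542.7 -239. ] [44.  14.9] 43.5
base 2054 [319.6 212.6] z 0.013 rect [575.2 -64.7] [221.9  91.8] 79.3
red 16 [398.34 241.43] [ 0.5017 -0.2454  0.0505]
green 13 [388.11 239.54] [ 0.5062 -0.2219  0.0505]
blue 14 [380.51 232.24] [ 0.523  -0.2047  0.0505]
cell 132 [166.5 190.4] [0.6193 0.2812 0.0747] [618.8 280.9] [23.6 28. ] 77.9
cell 139 [179.  224.5] [0.5409 0.2516 0.0748] [541.7 251.8] [28.3 23.5] 26.5
cell 139 [184.5 255.3] [0.4741 0.238  0.0744] [473.4 239. ] [28.  23.4] 7.5
side
heads 295 [319.9 175.6] z 0.1147 rect [ 560.2 -143.5] [52.6 60.9] 79.6
heads 448 [271.8 201.6] z 0.1148 rect [591.2  17.7] [60.6 60.8] 81.7
box 543 [344.2 189. ] z 0.0501 rect [ 531.9 -202.8] [185.   72.7] 72.5
box 42 [262.8 227.6] z 0.0496 rect [598.1  46.2] [ 2.6 48.1] 78.2
box 61 [280.8 228.1] z 0.0494 rect [562.7  22.8] [55.3  3.9] 78.7
bar 68 [343.2 170.5] z 0.0879 rect [ 542.3 -235.4] [43.6 15. ] 38.2
bar 115 [319.7 186.8] z 0.0894 rect [ 552.7 -127.9] [74.4 39.3] 26.7
bar 57 [261.4 213.9] z 0.0886 rect [600.4  45.5] [ 3.4 49. ] 79.6
bar 75 [280.2 215. ] z 0.0886 rect [562.9  22.5] [53.9  4.3] 79.2
base 1183 [302.7 222.5] z 0.0121 rect [ 562.6 -123. ] [349.9  94.4] 78.2
red 6 [355.64 184.56] [ 0.5059 -0.2454  0.0505]
blue 7 [342.02 188.33] [ 0.5271 -0.2078  0.0505]
cell 161 [179.4 277.5] [0.6174 0.2838 0.0741] [619.3 282.2] [24.1 30.6] 76.9
cell 171 [218.7 285.1] [0.5414 0.2553 0.0744] [542.9 253.3] [27.9 24.4] 25.6
cell 191 [250.5 296.8] [0.473  0.2434 0.0742] [474.8 241. ] [29.1 25.5] 6.5
```

>>> {"op": "move_arm", "data": {
  "deltas": [0,0.05,-0.017,0.005,0,0,0,0,0.05,-0.017,0.005,0,0,0,0,0.05,-0.017,0.005,0,0,0,0,0.05,-0.017,0.005,0,0,0,0,0.05,-0.017,0.005,0,0,0,0,0.05,-0.017,0.005,0,0,0,0,0.05,-0.017,0.005,0,0,0,0,0.05,-0.017,0.005,0,0,0,0,0,0,0,0,0,-10.5,0,0,0,0,0,0,-10.5],
  "squeeze": 30
}}

```text
clock: 2.45
tcp_pos: [0.5448, -0.2368, 0.202]
orientation: [-0.0, 0.922, 0.387, -0.0]
wrist_force: [-0.2, -0.2, 0.2]
finger_gap: 0.0425
```

>>> {"op": "move_arm", "data": {
  "deltas": [0,0,0,0,0,0,-10.5,0,0,0,0,0,0,-10.5,0,0,0,0,0,0,-10.5,0,0,0,0,0,0,-10.5,0,0,0,0,0,0,-10.5,0,0,0,0,0,0,-10.5,0,0,0,0,0,0,-10.5,0,0,0,0,0,0,-10.5,0,0,0,0,0,0,-10.5,0,0,0,0,0,0,-10.5]
}}

```text
clock: 3.7
tcp_pos: [0.5442, -0.2379, 0.2023]
orientation: [0.0, 0.255, 0.967, -0.0]
wrist_force: [1.1, -0.7, -0.6]
finger_gap: 0.0428
```

>>> {"op": "move_arm", "data": {
  "deltas": [0,0,0,0,0,0,-10.5,0,0,0,0,0,0,-10.5,0,0,0,0,0,0,-10.5,0,0,0,0,0,0,-10.5,0,0,0,0,0,0,-10.5,0,0,0,0,0,0,-10.5,0,0,0,0,0,0,-10]
}}

```text
clock: 4.58
tcp_pos: [0.5442, -0.2379, 0.2023]
orientation: [0.0, -0.37, 0.929, -0.0]
wrist_force: [-0.0, 1.0, -0.1]
finger_gap: 0.0426
```

```bash
cat > g.py <<'E'
from h import *
import sys
# usage: g.py x y z yaw(toolx deg)
t=[float(a) for a in sys.argv[1:5]]
s,p,Rm=state()
yaw=np.degrees(np.arctan2(Rm[1,0],Rm[0,0]))
print('p',p.round(4),'yaw',yaw.round(2),'tilt',np.degrees(np.arccos(-Rm[2,2])).round(2),'gap',round(s['finger_gap'],4),'t',s['clock'],'F',np.round(s['wrist_force'],1),'q',np.round(s['joint_pos'],2))
if len(t)>2:
    d=Rm.T@(np.array(t[:3])-p); print('delta tool',d.round(4),'az',round(-((t[3]-yaw+180)%360-180),2))
E
python3 g.py .5425 -.2375 .2 223.2
```

```text
p [ 0.5442 -0.2379  0.2023] yaw -136.61 tilt 0.01 gap 0.0426 t 4.575 F [-0.   1.  -0.1] q [-0.55  0.36  0.02  1.23 -0.   -1.3 ]
delta tool [0.001  0.0015 0.0023] az 0.19
```

>>> {"op": "move_arm", "data": {
  "deltas": [0,0.001,0.0015,0.04,0,0,0,0,0,0,0.04,0,0,0,0,0,0,0.03,0,0,0,0,0,0,0.018,0,0,0,0,0,0,0,0,0,0,0.6,0,0,0,0,0,0,0.6,0,0,0,0,0,0,0.6,0,0,0,0,0,0,0.6,0,0,0,0,0,0,0.6,0,0,0,0,0,0],
  "squeeze": 20
}}

```text
clock: 5.82
tcp_pos: [0.5432, -0.238, 0.0749]
orientation: [0.001, -0.367, 0.93, -0.001]
wrist_force: [1.1, -1.3, 0.6]
finger_gap: 0.0172
```

```bash
python3 g.py .5425 -.2375 .074 223.2
```

```text
p [ 0.5432 -0.238   0.0749] yaw -136.95 tilt 0.11 gap 0.0172 t 5.825 F [ 1.1 -1.3  0.6] q [-0.55  0.45 -0.19  0.94 -0.   -1.3 ]
delta tool [0.0002 0.0008 0.0009] az -0.15
```

>>> {"op": "move_arm", "data": {
  "deltas": [1,0,0,0,0,0,0,1,0,0,0,0,0,0,1,0,0,0,0,0,0]
}}

```text
clock: 6.2
tcp_pos: [0.5441, -0.2388, 0.0752]
orientation: [0.001, -0.367, 0.93, -0.002]
wrist_force: [4.0, -4.0, 0.9]
finger_gap: 0.0135
```

```bash
python3 g.py .5425 -.2375 .074 223.2
```

```text
p [ 0.5441 -0.2388  0.0752] yaw -136.96 tilt 0.24 gap 0.0135 t 6.2 F [ 4.  -4.   0.9] q [-0.55  0.45 -0.18  0.94 -0.   -1.3 ]
delta tool [0.0003 0.002  0.0012] az -0.16
```

>>> {"op": "move_arm", "data": {
  "deltas": [1,0,-0.0013,0,0,0,0,1,0,0,0,0,0,9.8,1,0,0,0,0,0,9.8,1,0,0,0,0,0,9.8,1,0,0,0,0,0,9.8,1,0,0,0,0,0,9.8,1,0,0,0,0,0,9.8,1,0,0,0,0,0,9.8,1,0,0,0,0,0,0,1,0,0,0,0,0,0]
}}

```text
clock: 7.45
tcp_pos: [0.5442, -0.2391, 0.0752]
orientation: [0.001, 0.219, 0.976, -0.0]
wrist_force: [2.3, -2.0, 5.0]
finger_gap: 0.0134
```

```bash
python3 g.py .544 -.2388 .074 154.2
```

```text
p [ 0.5442 -0.2391  0.0752] yaw 154.66 tilt 0.14 gap 0.0134 t 7.45 F [ 2.3 -2.   5. ] q [-0.55  0.45 -0.18  0.94 -0.   -0.11]
delta tool [0.0004 0.0002 0.0012] az 0.46
```

>>> {"op": "move_arm", "data": {
  "deltas": [0.3,0,0,0,0,0,0,0,0,0,0,0,0,0,0,0,0,0,0,0,0,0,0,0,-0.03,0,0,0,0,0,0,-0.05,0,0,0,0,0,0,-0.05,0,0,0,0,0,0,-0.02,0,0,0]
}}

```text
clock: 8.32
tcp_pos: [0.5442, -0.2389, 0.2277]
orientation: [0.002, 0.221, 0.975, -0.001]
wrist_force: [0.0, -0.3, -0.3]
finger_gap: 0.0427
```

```bash
python3 g.py .542 .2525 .225 116
```

```text
p [ 0.5442 -0.2389  0.2277] yaw 154.49 tilt 0.24 gap 0.0427 t 8.325 F [ 0.  -0.3 -0.3] q [-0.55  0.35  0.06  1.28 -0.   -0.1 ]
delta tool [0.2136 0.4425 0.0016] az 38.49
```

>>> {"op": "move_arm", "data": {
  "deltas": [0,0.0267,0.0553,0,0,0,0,0,0.0267,0.0553,0,0,0,0,0,0.0267,0.0553,0,0,0,0,0,0.0267,0.0553,0,0,0,0,0,0.0267,0.0553,0,0,0,0,0,0.0267,0.0553,0,0,0,0,0,0.0267,0.0553,0,0,0,0,0,0.0267,0.0553,0,0,0,0,0,0,0,0,0,0,9.5,0,0,0,0,0,0,9.5]
}}

```text
clock: 9.57
tcp_pos: [0.5405, 0.2541, 0.2236]
orientation: [-0.001, 0.38, 0.925, -0.001]
wrist_force: [-0.7, 0.1, 0.2]
finger_gap: 0.0429
```

>>> {"op": "move_arm", "data": {
  "deltas": [0,0,0,0,0,0,9.5,0,0,0,0,0,0,9.5,0,0,0,0,0,0,0]
}}

```text
clock: 9.95
tcp_pos: [0.541, 0.2528, 0.2238]
orientation: [-0.0, 0.526, 0.851, -0.0]
wrist_force: [-0.4, -0.3, 0.3]
finger_gap: 0.0428
```

```bash
cat > n.py <<'E'
from h import *
import pickle
D={n:cam(n) for n in ['top','side']}
pickle.dump(D,open('d1.pkl','wb'))
for n,d in D.items():
    save(d,n+'1'); W=X=cloud(d)
    m=((X[...,1]<-.2)&(X[...,1]>-.28)&(X[...,0]>.5)&(X[...,0]<.6)&(X[...,2]>.083)&(X[...,2]<.095))
    P=X[m]; r=cv2.minAreaRect((P[:,:2]*1000).astype(np.float32)); print(n,'bar',np.round(r[0],1),np.round(r[1],1),round(r[2],1))
    tr=(X[...,1]>.15)&(X[...,1]<.36)&(X[...,0]>.4)&(X[...,0]<.70)&(X[...,2]>.068)&(X[...,2]<.08)
    k,l,st,c=cv2.connectedComponentsWithStats(tr.astype(np.uint8))
    for i in range(1,k):
        if st[i,4]>30:
            P=X[l==i]; r=cv2.minAreaRect((P[:,:2]*1000).astype(np.float32))
            print('cell',st[i,4],c[i].round(1),np.median(P,0).round(4),np.round(r[0],1),np.round(r[1],1),round(r[2],1))
t=cv2.imread('pics/top1.png'); s=cv2.imread('pics/side1.png')
c=np.hstack([cv2.resize(t[180:270,370:430],(320,480),interpolation=3),cv2.resize(s[150:210,320:380],(480,480),interpolation=3)]); cv2.imwrite('pics/dial1.png',c)
cv2.imwrite('pics/s1.png',cv2.resize(s[150:350,130:330],(600,600),interpolation=3))
E
python3 n.py; python3 g.py .542 .2525 .065 116
```

```text
top bar [ 542.3 -238.4] [13.7 43.2] 62.0
cell 136 [166.6 190.5] [0.6185 0.2801 0.0747] [618.7 281.2] [23.8 27.9] 78.8
cell 140 [179.  224.6] [0.5409 0.2517 0.075 ] [541.8 251.7] [28.8 23.2] 26.1
cell 135 [184.3 255.3] [0.4741 0.2393 0.0749] [473.4 239. ] [28.  22.9] 6.9
side bar [ 543.9 -236.6] [13.6 45. ] 61.8
cell 160 [179.4 277.5] [0.6172 0.2839 0.0742] [618.7 282.6] [23.8 29. ] 76.9
cell 174 [218.7 285.1] [0.5409 0.2555 0.0742] [542.9 253.9] [28.9 24.4] 28.6
cell 184 [250.6 296.6] [0.473  0.2428 0.0742] [474.6 241. ] [28.8 24.9] 6.8
p [0.5412 0.2528 0.224 ] yaw 116.64 tilt 0.04 gap 0.0426 t 10.05 F [0.5 0.  0.1] q [ 0.3   0.36  0.07  1.28 -0.    1.41]
delta tool [-0.0006  0.0007  0.159 ] az 0.64
```

View pics/dial1.png

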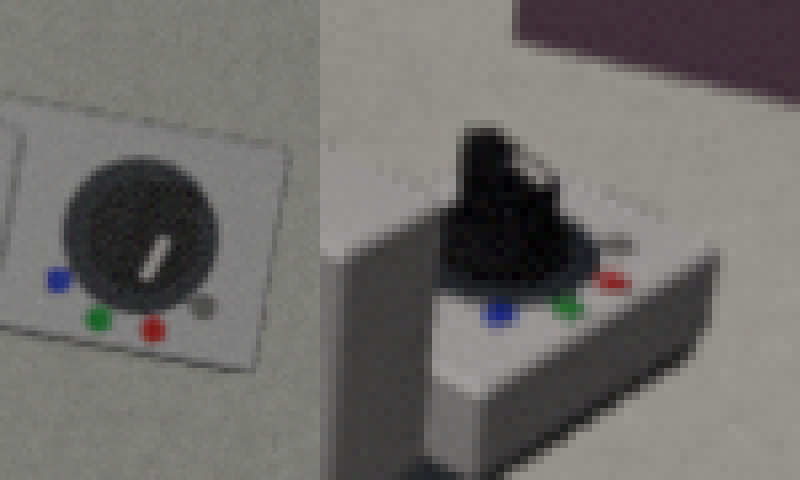

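View pics/s1.png

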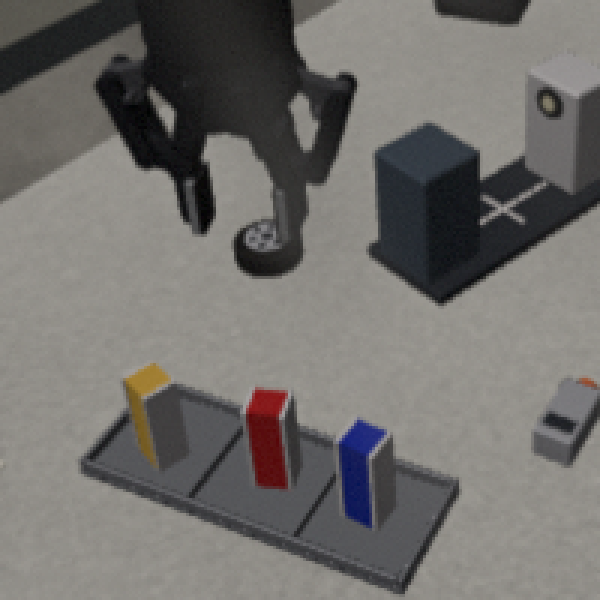

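>>> {"op": "move_arm", "data": {
  "deltas": [0,-0.0028,0.0015,0.05,0,0,0,0,0,0,0.05,0,0,0,0,0,0,0.045,0,0,0,0,0,0,0.037,0,0,0,0,0,0,0,0,0,0]
}}

```text
clock: 10.68
tcp_pos: [0.5411, 0.25, 0.0392]
orientation: [-0.002, 0.526, 0.851, -0.003]
wrist_force: [-0.2, 0.4, -0.0]
finger_gap: 0.0428
```

```bash
python3 g.py .5438 .251 .042 116.6
python3 - <<'E'
from h import *
for n in ['top','side']:
    save(cam(n),n+'2')
t=cv2.imread('pics/top2.png'); s=cv2.imread('pics/side2.png')
cv2.imwrite('pics/g2.png',np.hstack([cv2.resize(t[180:270,140:220],(400,450),interpolation=3),cv2.resize(s[220:340,165:271],(397,450),interpolation=3)]))
E
```

```text
p [0.5411 0.25   0.0392] yaw 116.55 tilt 0.41 gap 0.0428 t 10.675 F [-0.2  0.4 -0. ] q [ 0.3   0.49 -0.21  0.88 -0.    1.41]
delta tool [-0.0003  0.0028 -0.0028] az -0.05
```

View pics/g2.png

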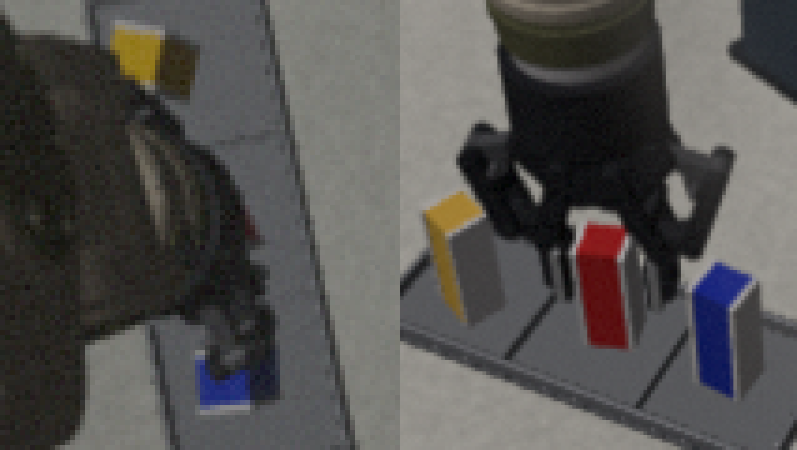

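>>> {"op": "move_arm", "data": {
  "deltas": [0,0,0.0025,-0.0025,0,0,0,0.2,0,0,0,0,0,0,0.5,0,0,0,0,0,0,0.8,0,0,0,0,0,0,0.8,0,0,0,0,0,0,0.8,0,0,0,0,0,0],
  "squeeze": 30
}}

```text
clock: 11.52
tcp_pos: [0.5474, 0.2524, 0.0464]
orientation: [0.001, 0.527, 0.85, 0.001]
wrist_force: [0.2, -0.8, 6.7]
finger_gap: 0.0272
```

```bash
python3 g.py .5438 .251 .042 116.6
python3 - <<'E'
from h import *
save(cam('side'),'side3')
s=cv2.imread('pics/side3.png')
cv2.imwrite('pics/g3.png',cv2.resize(s[220:340,165:271],(530,600),interpolation=3))
E
```

```text
p [0.5474 0.2524 0.0464] yaw 116.46 tilt 0.17 gap 0.0272 t 11.525 F [ 0.2 -0.8  6.7] q [ 0.3   0.49 -0.19  0.89 -0.    1.41]
delta tool [ 0.0003 -0.0039  0.0044] az -0.14
```

View pics/g3.png

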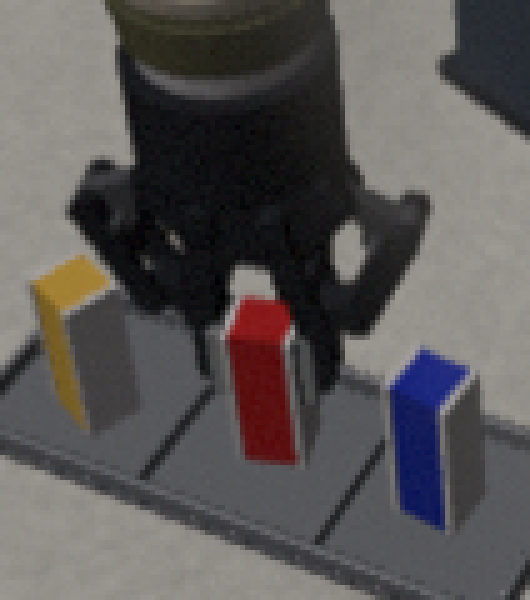

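>>> {"op": "move_arm", "data": {
  "deltas": [0.8,0,0,-0.02,0,0,0,0.8,0,0,-0.04,0,0,0,0.8,0,0,-0.045,0,0,0,0.8,0,0,-0.045,0,0,0,0.8,0,0,-0.03,0,0,0,0.8,0,0,0,0,0,0,0.8,0,0,0,0,0,0]
}}

```text
clock: 12.45
tcp_pos: [0.5457, 0.2519, 0.2237]
orientation: [-0.0, 0.527, 0.85, -0.001]
wrist_force: [-0.7, 0.2, -1.2]
finger_gap: 0.0278
```

```bash
python3 g.py .5767 -.0688 .22 79.2
python3 - <<'E'
from h import *
d=cam('side');save(d,'side4')
s=cv2.imread('pics/side4.png')
cv2.imwrite('pics/g4.png',cv2.resize(s[150:340,130:330],(600,570),interpolation=3))
E
```

```text
p [0.5457 0.2519 0.2237] yaw 116.46 tilt 0.08 gap 0.0278 t 12.45 F [-0.7  0.2 -1.2] q [ 0.3   0.37  0.08  1.28 -0.    1.41]
delta tool [-0.301  -0.1151  0.0038] az 37.26
```

View pics/g4.png

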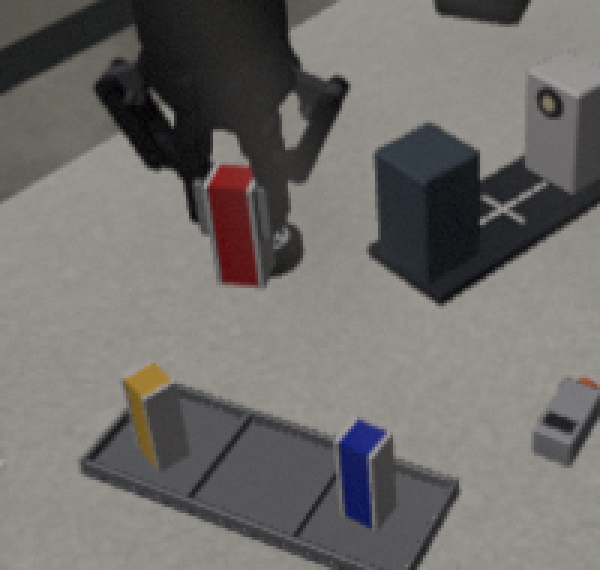

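>>> {"op": "move_arm", "data": {
  "deltas": [0.8,0,0,0,0,0,9.3,0.8,0,0,0,0,0,9.3,0.8,0,0,0,0,0,9.3,0.8,0,0,0,0,0,9.3,0.8,-0.03,0.0088,0,0,0,0,0.8,-0.06,0.0175,0,0,0,0,0.8,-0.06,0.0175,0,0,0,0,0.8,-0.06,0.0175,0,0,0,0,0.8,-0.06,0.0175,0,0,0,0,0.8,-0.039,0.0116,0,0,0,0]
}}

```text
clock: 13.75
tcp_pos: [0.5765, -0.071, 0.2228]
orientation: [-0.001, 0.771, 0.637, -0.001]
wrist_force: [0.4, 0.6, -1.0]
finger_gap: 0.0276
```

>>> {"op": "move_arm", "data": {
  "deltas": [0.8,0,0,0,0,0,0,0.8,0,0,0,0,0,0]
}}

```text
clock: 14.0
tcp_pos: [0.5766, -0.0679, 0.2234]
orientation: [-0.001, 0.77, 0.638, -0.001]
wrist_force: [-0.8, -0.0, -0.8]
finger_gap: 0.0275
```

```bash
python3 g.py .5767 -.0688 .102 79.2
cat > v.py <<'E'
from h import *
import sys
k=sys.argv[1]; bot=float(sys.argv[2])
for n in ['top','side']:
    d=cam(n);save(d,n+k); X=cloud(d)
    hsv=cv2.cvtColor(d['img'],cv2.COLOR_RGB2HSV)
    red=((hsv[...,0]<8)|(hsv[...,0]>172))&(hsv[...,1]>120)&(X[...,1]<.05)&(X[...,1]>-.16)&(X[...,0]>.5)&(X[...,0]<.65)
    P=X[red]; print(n,'red',red.sum(),'z range',np.percentile(P[:,2],[2,50,98]).round(4))
    if red.sum()<20: continue
    lo,hi=P.min(0),P.max(0); print('  min',lo.round(4),'max',hi.round(4))
    ztop=np.percentile(P[:,2],96)
    T=P[P[:,2]>ztop-.008]; S=P[P[:,2]<ztop-.012]
    if len(S)>20:
        c=S.mean(0); U,s_,Vt=np.linalg.svd(S-c,full_matrices=False); nn=Vt[2]; nn*=np.sign(nn[1]); print('  window n',nn.round(3),'az',np.degrees(np.arctan2(nn[1],nn[0])).round(2),'c',c.round(4),len(S), 'resid',(s_/np.sqrt(len(S))).round(4))
    for nm,z0,z1 in [('heads',.108,.122)]:
        m=((X[...,2]>z0)&(X[...,2]<z1)&(X[...,0]>.5)&(X[...,0]<.66)&(X[...,1]>-.19)&(X[...,1]<.06)).astype(np.uint8)
        kk,l,st,c=cv2.connectedComponentsWithStats(m)
        for i in range(1,kk):
            if st[i,4]>60:
                Q=X[l==i]; r=cv2.minAreaRect((Q[:,:2]*1000).astype(np.float32)); print('  head',st[i,4],np.round(r[0],1),np.round(r[1],1),round(r[2],1))
t=cv2.imread(f'pics/top{k}.png'); s=cv2.imread(f'pics/side{k}.png')
cv2.imwrite(f'pics/v{k}.png',np.hstack([cv2.resize(t[160:280,250:400],(400,320),interpolation=3),cv2.resize(s[110:260,230:360],(390,450),interpolation=3)[:320]*1 if 0 else cv2.resize(s[120:240,230:380],(400,320),interpolation=3)]))
E
python3 v.py 5 0
```

```text
p [ 0.5766 -0.0679  0.2234] yaw 79.23 tilt 0.16 gap 0.0275 t 14.0 F [-0.8 -0.  -0.8] q [-0.26  0.33  0.03  1.27  0.    1.5 ]
delta tool [-0.0009  0.0006  0.1214] az 0.03Traceback (most recent call last):
  File "v.py", line 8, in <module>
    P=X[red]; print(n,'red',red.sum(),'z range',np.percentile(P[:,2],[2,50,98]).round(4))
                                                ~~~~~~~~~~~~~^^^^^^^^^^^^^^^^^^
    return _quantile_unchecked(
        a, q, axis, out, overwrite_input, method, keepdims, weights)
    return _ureduce(a,
                    func=_quantile_ureduce_func,
    ...<5 lines>...
                    overwrite_input=overwrite_input,
                    method=method)
    r = func(a, **kwargs)
    result = _quantile(arr,
                       quantiles=q,
    ...<2 lines>...
                       out=out,
                       weights=wgt)
    slices_having_nans = np.isnan(arr[-1, ...])
                                  ~~~^^^^^^^^^
IndexError: index -1 is out of bounds for axis 0 with size 0
```

```bash
sed -i "s/    P=X\[red\]; print/    if red.sum()<20: print(n,'none')\n    if red.sum()<20: continue\n    P=X[red]; print/" v.py; python3 v.py 5 0
```

```text
top none
side red 196 z range [0.187  0.2269 0.2631]
  min [ 0.5406 -0.0739  0.1847] max [ 0.5886 -0.0491  0.3702]
  window n [ 0.211  0.977 -0.007] az 77.82 c [ 0.5784 -0.0536  0.2133] 133 resid [0.0161 0.0054 0.001 ]
  head 291 [ 560.9 -141.9] [52.  60.9] 80.8
  head 454 [590.7  18.4] [60.  59.7] 78.2
```

View pics/v5.png

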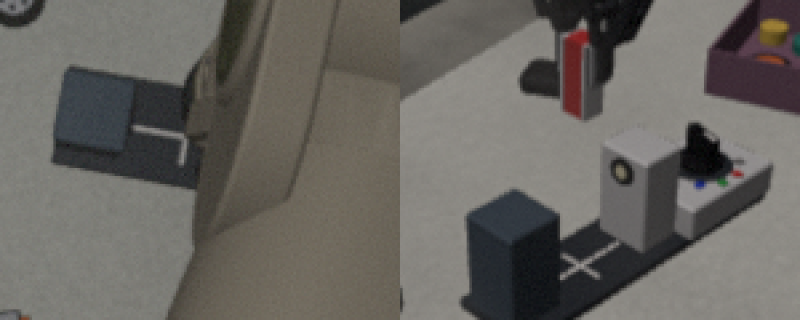

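```bash
cat > f.py <<'E'
from h import *
from scipy.optimize import minimize
d=cam('side'); s,p,Rm=state(); print(p.round(4))
img=cv2.GaussianBlur(d['img'],(0,0),.5).astype(float)
redness=img[...,0]-img[...,1:].max(-1)
c0=p[:2]-np.array([.0012,-.003])
pr=proj(d,[[*c0,p[2]-.007]])[0]; print(pr)
u0,v0=(pr-[25,40]).astype(int); roi=np.clip(redness[v0:v0+80,u0:u0+50],0,None)
ref=np.percentile(roi,95); roi=np.clip(roi/ref,0,1.2)
print(ref)
def render(q):
    x,y,z,a=q; a=np.radians(a); n=np.array([np.cos(a),np.sin(a),0]); t=np.array([np.sin(a),-np.cos(a),0])
    C=np.array([x,y,z])
    # window +y face (half width t=13 between plates ~ 12), set 11 from centre
    w=.0125
    quad=[C+n*.011+t*sx*w+np.array([0,0,.035*sz]) for sx,sz in [(-1,-1),(1,-1),(1,1),(-1,1)]]
    q2=(proj(d,quad)-[u0,v0]+.5)*8-.5
    m=np.zeros((80*8,50*8),np.uint8); cv2.fillConvexPoly(m,np.round(q2*16).astype(np.int32),255,shift=4)
    top=[C+n*.011*sy+t*sx*w+np.array([0,0,.035]) for sx,sy in [(-1,-1),(1,-1),(1,1),(-1,1)]]
    q3=(proj(d,top)-[u0,v0]+.5)*8-.5
    cv2.fillConvexPoly(m,np.round(q3*16).astype(np.int32),255,shift=4)
    return cv2.resize(m,(50,80),interpolation=cv2.INTER_AREA)/255.
# only lower part + top left free: fit x,z along image with fixed y
best=[]
for a in (79.2,):
    f=lambda q:((render([q[0],c0[1],q[1],a])-roi)**2).sum()
    for st in (.21,.216,.222):
        r=minimize(f,[c0[0],st+p[2]-.2234],method='Nelder-Mead',options=dict(initial_simplex=[[c0[0],st+p[2]-.2234],[c0[0]+.004,st+p[2]-.2234],[c0[0],st+p[2]-.2234+.004]]))
        print(a,r.x.round(4),round(r.fun,2), 'dz tcp-mid',(p[2]-r.x[1]).round(4))
r1=(roi*200).astype(np.uint8); r2=(render([r.x[0],c0[1],r.x[1],79.2])*200).astype(np.uint8)
cv2.imwrite('pics/f.png',cv2.resize(np.hstack([r1,r2]),(750,600),interpolation=0))
E
python3 f.py
```

```text
[ 0.5772 -0.067   0.2246]
[297.99009126 148.10865443]
35.19999999999891
79.2 [0.5774 0.2187] 34.18 dz tcp-mid 0.0058
79.2 [0.5774 0.2185] 34.27 dz tcp-mid 0.0061
79.2 [0.5774 0.2187] 34.18 dz tcp-mid 0.0058
```

View pics/f.png

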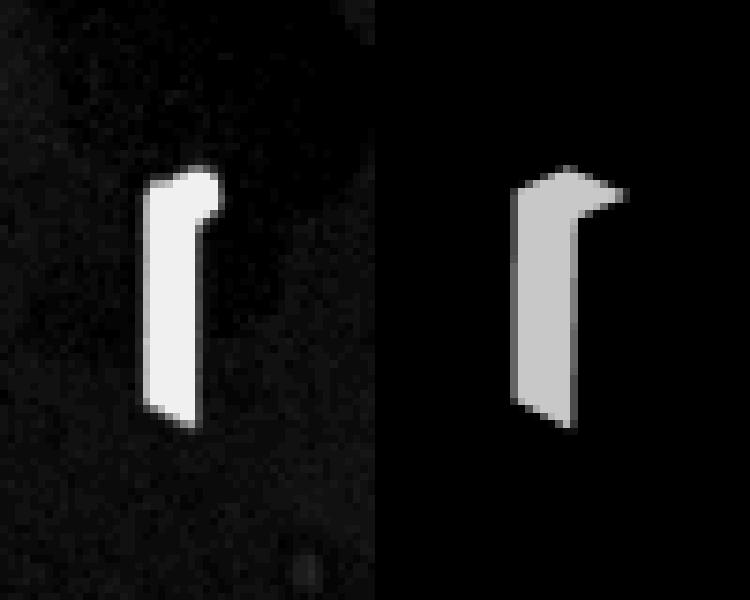

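>>> {"op": "move_arm", "data": {
  "deltas": [0.8,-0.0012,-0.0007,0.02,0,0,0,0.8,0,0,0.025,0,0,0,0.8,0,0,0.025,0,0,0,0.8,0,0,0.025,0,0,0,0.8,0,0,0.017,0,0,0,0.8,0,0,0.01,0,0,0,0.8,0,0,0,0,0,0,0.8,0,0,0,0,0,0,0.8,0,0,0,0,0,0,0.8,0,0,0,0,0,0]
}}

```text
clock: 15.45
tcp_pos: [0.5769, -0.0695, 0.1034]
orientation: [0.0, 0.77, 0.638, 0.0]
wrist_force: [-0.0, -1.0, -0.3]
finger_gap: 0.0278
```

```bash
python3 g.py .576 -.0685 .1015 79.2; python3 v.py 6 0; python3 g.py .576 -.0685 .1015 79.2;  python3 f.py
```

```text
p [ 0.5769 -0.0695  0.1034] yaw 79.25 tilt 0.06 gap 0.0278 t 15.45 F [-0.  -1.  -0.3] q [-0.26  0.4  -0.18  0.99 -0.    1.5 ]
delta tool [ 0.0009 -0.001   0.0019] az 0.05
top none
side red 167 z range [0.066  0.1075 0.1327]
  min [ 0.5604 -0.079   0.0625] max [ 0.5883 -0.0514  0.1453]
  window n [ 0.235  0.972 -0.007] az 76.43 c [ 0.5786 -0.0561  0.093 ] 110 resid [0.0159 0.0059 0.001 ]
  head 154 [ 546.3 -142.1] [35.7 52. ] 2.9
  head 97 [574.5 -59.7] [54.6 18.9] 3.8
  head 452 [592.   18.9] [60.3 61.3] 80.3
p [ 0.5767 -0.0695  0.1031] yaw 79.25 tilt 0.03 gap 0.0274 t 15.55 F [-0.3 -0.3  0.2] q [-0.26  0.4  -0.18  0.99 -0.    1.5 ]
delta tool [ 0.0009 -0.0009  0.0016] az 0.05
[ 0.5766 -0.0695  0.103 ]
[297.8821064  192.53027241]
24.0
79.2 [0.5771 0.0974] 34.94 dz tcp-mid 0.0056
79.2 [0.5772 0.0973] 34.91 dz tcp-mid 0.0058
79.2 [0.577  0.0974] 34.96 dz tcp-mid 0.0056
```

View pics/v6.png

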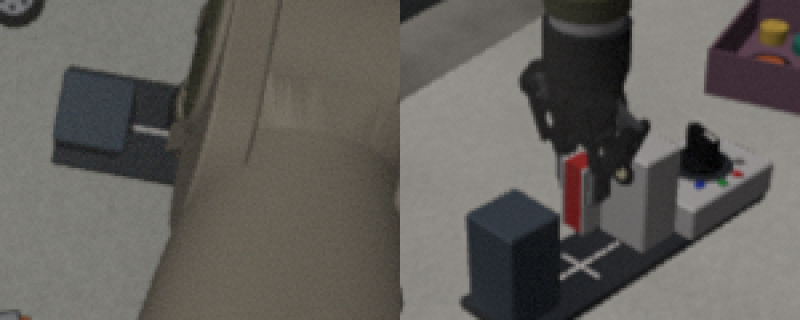

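View pics/f.png

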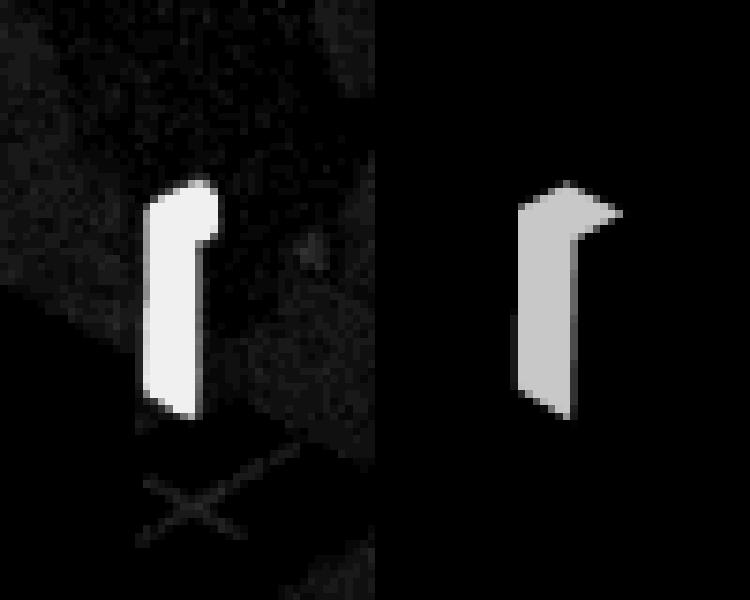

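Run:
```python
from h import *
import pickle
d=pickle.load(open('d1.pkl','rb'))['side']
print('cross',ray(d,[[297.5,219.2]],.012))
X=cloud(d);hsv=cv2.cvtColor(d['img'],cv2.COLOR_RGB2HSV);H,S=hsv[...,0],hsv[...,1]
for nm,m in [('blue',(H>105)&(H<130)),('red',(H<8)|(H>172)),('yel',(H>15)&(H<32))]:
    m=m&(S>120)&(X[...,1]>.15)&(X[...,0]>.4)&(X[...,0]<.7)&(X[...,2]>.01)&(X[...,2]<.062)
    P=X[m];c=P.mean(0);n=np.linalg.svd(P-c)[2][2];n*=np.sign(n[1]);print(nm,len(P),np.degrees(np.arctan2(n[1],n[0]))-90,c)
s=cv2.imread('pics/side6.png');cv2.imwrite('pics/z6.png',cv2.resize(s[130:240,250:360],(600,600),interpolation=3))
```

```text
cross [[ 0.5765637  -0.06901082  0.012     ]]
blue 159 4.906475205048324 [0.47396302 0.25168028 0.03669009]
red 185 25.673010064953218 [0.53868627 0.26275409 0.03615381]
yel 61 -12.318552779244271 [0.62449537 0.29219382 0.03719958]
```

View pics/z6.png

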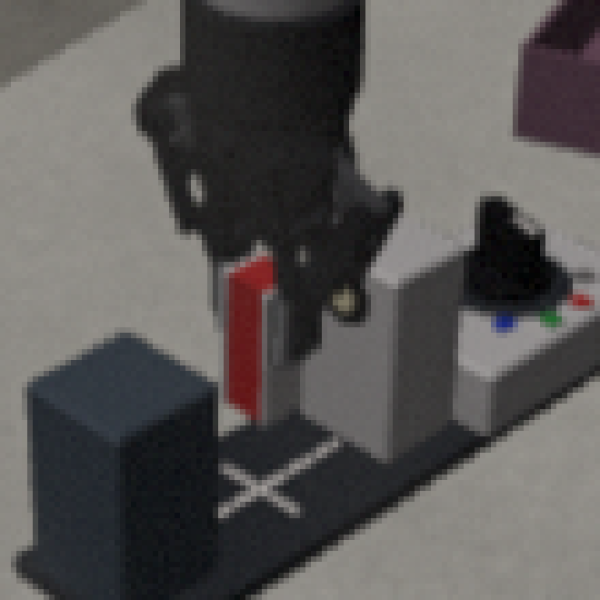

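>>> {"op": "move_arm", "data": {
  "deltas": [0.8,0.001,-0.0015,0.0016,0,0,0,0.8,0,0,0,0,0,0,0.8,0,0,0,0,0,0,0.8,0,0,0,0,0,0,0.8,0,0,0,0,0,0,0.8,0,0,0,0,0,0,0.8,0,0,0,0,0,0,0.8,0,0,0,0,0,0]
}}

```text
clock: 16.6
tcp_pos: [0.5752, -0.0681, 0.1012]
orientation: [0.0, 0.77, 0.638, -0.0]
wrist_force: [0.1, -0.5, -0.4]
finger_gap: 0.0277
```

```bash
python3 g.py .5755 -.0685 .1015 79.2; python3 v.py 7 0;  python3 f.py; python3 g.py .5755 -.0685 .1015 79.2
python3 - <<'E'
from h import *
d=cam('side'); save(d,'side8'); X=cloud(d)
m=((X[...,1]<-.2)&(X[...,1]>-.28)&(X[...,0]>.5)&(X[...,0]<.6)&(X[...,2]>.083)&(X[...,2]<.095))
print('bar',cv2.minAreaRect((X[m][:,:2]*1000).astype(np.float32)))
E
```

```text
p [ 0.5752 -0.0681  0.1012] yaw 79.25 tilt 0.0 gap 0.0277 t 16.6 F [ 0.1 -0.5 -0.4] q [-0.26  0.4  -0.19  0.99 -0.    1.5 ]
delta tool [-0.0003  0.0003 -0.0003] az 0.05
top none
side red 173 z range [0.0633 0.1038 0.1375]
  min [ 0.5611 -0.0759  0.0617] max [ 0.5873 -0.0518  0.1459]
  window n [ 0.221  0.975 -0.001] az 77.22 c [ 0.5773 -0.0547  0.0912] 119 resid [0.0166 0.006  0.001 ]
  head 141 [ 540.8 -143.2] [31.9 58.4] 13.6
  head 98 [573.7 -58.7] [55.4 17.2] 2.2
  head 449 [591.4  18. ] [59.6 61.8] 78.7
[ 0.5752 -0.0681  0.1012]
[298.04260783 193.59211872]
19.0
79.2 [0.5756 0.0957] 47.34 dz tcp-mid 0.0055
79.2 [0.5756 0.0954] 47.21 dz tcp-mid 0.0058
79.2 [0.5756 0.0957] 47.34 dz tcp-mid 0.0055
p [ 0.5752 -0.0681  0.1012] yaw 79.25 tilt 0.01 gap 0.0281 t 16.75 F [ 0.8 -0.3 -1.8] q [-0.26  0.4  -0.19  0.99 -0.    1.5 ]
delta tool [-0.0003  0.0003 -0.0003] az 0.05
bar ((543.6378173828125, -236.09906005859375), (13.09813117980957, 41.49733352661133), 66.05677795410156)
```

View pics/side8.png

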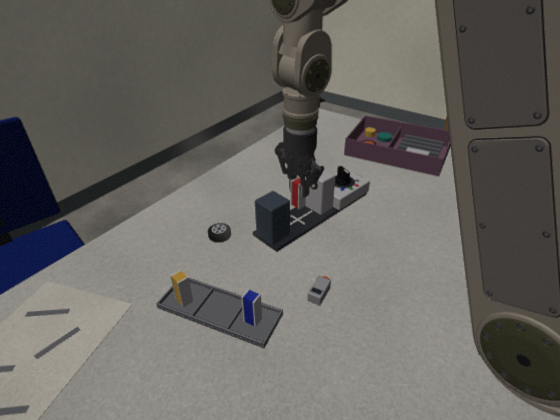

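```bash
python3 -c "
from workcell import order
print(order.hand_in())"
```

```text
the job is handed in; nothing more can be done
None
```

The job is handed in at about 16.8 s: the dial is at green, and the red cell is held upright in the gap between lamp and sensor.

**Dial:** I gripped the bar, turned it about 69° clockwise from off to green, let go and moved away. Right after release both cameras put the bar at 152°, and the green mark lies at about 154°. A later, rougher side view read 156°.

**Red cell:** I gripped it by its white faces; the opening reads 28 mm. I lifted it, squared it to the bench and lowered it into the gap.

Last checks before handing in:
- **Height:** the middle of the windows came out at 94.2 mm from the arm's own readings and 95.6 mm from the image. The target is 95 mm.
- **Position:** the cell is within about 1.5 mm of the middle of the gap.
- **Upright:** tool tilt is 0.0°, and the arm was steady with almost no force on it. The cell's underside is about 60 mm above the table, clear of the base plate.
- **Other parts:** the last side picture shows the blue and yellow cells, the wheel and the motor where they were. I checked this by eye.

Where things disagreed:
- **Cell orientation:** in the pictures the white faces looked along the tray's length, not toward its long sides as the text says. I went by the pictures.
- **Camera offset:** the two cameras differ by about 3 mm in y. I settled this using where the gripper touched the dial.
- **Window direction:** the depth fit gave 77.2° against 79.2° for the bench. The same fit read 1–2° low on the cells in the tray, so I relied on the gripper's 79.25°.
- **Top view:** the arm hid the held cell from the top camera, so the final placing was checked with the side camera only.

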